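# Find the softest saddle spring and push its tag down

## Task

Three bicycle saddles stand on springs on the bench: going from the robot's left to its right, press each one straight down about a centimetre with the fingertips, let it rise again, and feel which spring is the softest. Then push the yellow tag on the softest saddle's stand all the way down and leave the other two tags up. Only touch and press: pull up no saddle or tag, and leave the small parts and tools lying about where they are.

Things in the scene. Friction and masses are not known exactly. Their poses are not given: they have to be found in the camera images.
- stand_left: The left stand as the robot sees it (left is +y): fixed steel base plate 220 x 160 x 12 mm with a black sprung saddle and a yellow tag. Origin on the bench under the saddle's post; x along the saddle to its nose (away from the robot, yaw up to 0.15), y to its left, z up. The three look alike. A loose part up to 35 mm tall stands on the plate at x 85, y -52 mm.
- left_press (a point): Centre of the white 34 mm dot on the flat top of this stand's saddle at rest (a fixed point, 150 mm above the bench, over the post): the place to press. Saddle 220 mm long (x -102 to +118 mm from the post), 132 mm wide at the rear, 40 mm at the nose. It goes straight down.
- left_tag (a point): Centre of the top of this stand's yellow tag when fully up (a fixed point, 170 mm above the bench), left of the nose at x 60, y 63 mm in the stand's frame. Cap 36 (x) x 30 (y) x 8 mm on a blade in a blue housing; its top is 142 mm above the bench when fully down, 8 mm below the saddle top at rest.
- stand_middle: The middle stand as the robot sees it (left is +y): fixed steel base plate 220 x 160 x 12 mm with a black sprung saddle and a yellow tag. Origin on the bench under the saddle's post; x along the saddle to its nose (away from the robot, yaw up to 0.15), y to its left, z up. The three look alike. A loose part up to 35 mm tall stands on the plate at x 85, y -52 mm.
- middle_press (a point): Centre of the white 34 mm dot on the flat top of this stand's saddle at rest (a fixed point, 150 mm above the bench, over the post): the place to press. Saddle 220 mm long (x -102 to +118 mm from the post), 132 mm wide at the rear, 40 mm at the nose. It goes straight down.
- middle_tag (a point): Centre of the top of this stand's yellow tag when fully up (a fixed point, 170 mm above the bench), left of the nose at x 60, y 63 mm in the stand's frame. Cap 36 (x) x 30 (y) x 8 mm on a blade in a blue housing; its top is 142 mm above the bench when fully down, 8 mm below the saddle top at rest.
- stand_right: The right stand as the robot sees it (left is +y): fixed steel base plate 220 x 160 x 12 mm with a black sprung saddle and a yellow tag. Origin on the bench under the saddle's post; x along the saddle to its nose (away from the robot, yaw up to 0.15), y to its left, z up. The three look alike. A loose part up to 35 mm tall stands on the plate at x 85, y -52 mm.
- right_press (a point): Centre of the white 34 mm dot on the flat top of this stand's saddle at rest (a fixed point, 150 mm above the bench, over the post): the place to press. Saddle 220 mm long (x -102 to +118 mm from the post), 132 mm wide at the rear, 40 mm at the nose. It goes straight down.
- right_tag (a point): Centre of the top of this stand's yellow tag when fully up (a fixed point, 170 mm above the bench), left of the nose at x 60, y 63 mm in the stand's frame. Cap 36 (x) x 30 (y) x 8 mm on a blade in a blue housing; its top is 142 mm above the bench when fully down, 8 mm below the saddle top at rest.
- saddle_p (a joint): How far one of the saddles is pressed down, m; which stand it is on changes each time. 0 at rest, stop at 0.022; negative when pulled up. It springs back. The three springs need about 0.35, 0.8 and 1.6 N per mm, with no preload; which is which is not told.
- saddle_q (a joint): How far one of the saddles is pressed down, m; which stand it is on changes each time. 0 at rest, stop at 0.022; negative when pulled up. It springs back. The three springs need about 0.35, 0.8 and 1.6 N per mm, with no preload; which is which is not told.
- saddle_r (a joint): How far one of the saddles is pressed down, m; which stand it is on changes each time. 0 at rest, stop at 0.022; negative when pulled up. It springs back. The three springs need about 0.35, 0.8 and 1.6 N per mm, with no preload; which is which is not told.
- tag_1 (a joint): How far one of the tags is pushed down, m; which stand it is on changes each time (the numbers and the saddles' letters do not correspond). 0 to 0.005 at the start (up), 0.028 fully down with the cap on the housing; negative when pulled up. Sliding takes about 3 N; it stays where it is left.
- tag_2 (a joint): How far one of the tags is pushed down, m; which stand it is on changes each time (the numbers and the saddles' letters do not correspond). 0 to 0.005 at the start (up), 0.028 fully down with the cap on the housing; negative when pulled up. Sliding takes about 3 N; it stays where it is left.
- tag_3 (a joint): How far one of the tags is pushed down, m; which stand it is on changes each time (the numbers and the saddles' letters do not correspond). 0 to 0.005 at the start (up), 0.028 fully down with the cap on the housing; negative when pulled up. Sliding takes about 3 N; it stays where it is left.
- grease_tin: White jar with red lid, 34 mm across, 35 mm tall, loose on the plate of the left stand; origin under its centre. Bystander: leave alone.
- seat_clamp: Red ring, 36 mm across, 16 mm tall, loose on the plate of the middle stand; origin under its centre. Bystander: leave alone.
- hub_cone: Brass stepped cone, 32 mm across, 30 mm tall, loose on the plate of the right stand; origin under its centre. Bystander: leave alone.
- oil_bottle: Green bottle with red cap, 48 mm across, 150 mm tall, right of the stands; origin under its centre. Bystander: leave alone.
- mug: White mug, 80 mm across, 90 mm tall, left of the stands; origin under its centre. Bystander: leave alone.
- wrench: Steel wrench lying beyond the stands; origin under its middle. Bystander: leave alone.
- screwdriver: Screwdriver lying beyond the stands; origin under its middle. Bystander: leave alone.
- sprocket: Flat steel ring, 64 mm across, 8 mm tall, lying beyond the stands; origin under its centre. Bystander: leave alone.

How it is judged:
By the outcome, as a careful person would: the job done as asked, in the order asked, and still so for the second after the job is handed in, with the robot touching nothing.
It also fails if it takes over 51 s, if anything falls off the work surface, if the arm or the gripper's body presses on something with over 40 N, if the wrist force passes 120 N, or if a joint passes its speed limit or range.

## Robot

A 6-joint arm with a two-finger parallel gripper is mounted at the origin on the work surface. World frame = base frame: x ahead of the robot, y to its left, z up, the work surface at z = 0. Lengths are in m, angles in rad, forces in N, time in s.
With the tool pointing down it reaches from about 0.375 to 0.825 m from the base axis. Payload 5.5 kg.
Tool frame: the origin (TCP) lies midway between the tips of the shut fingers; the grasp point (between the pads) lies robot.grip_point_offset behind it (robot.grip_point_offset is the distance from the TCP to the grasp point, in m); y points along the fingers, x is the direction in which the jaws open and shut, and the axes are right-handed (so a half turn about y gives the same grasp; the last joint's range is limited). The gripper opens to 85 mm and grips with 20 to 120 N. Pads are 22 mm wide; open, the fingers measure 114 mm over their backs; the gripper's body (76 mm by 85 mm) begins 54 mm behind the grasp point. The pads swing forward as they close: fully open they stand 13 mm farther back than shut.
Start: joints at [-1.129, 0.314, -0.047, 1.21, 0, 1.571], TCP at [0.257, -0.542, 0.231] pointing down, gripper open.
Joint ranges: [-2.67, 2.67], [-0.69, 1.73], [-1.03, 1.25], [-2.08, 2.16], [-1.42, 1.45], [-3.14, 3.14]. Speed limits (rad/s): [2.39, 2.39, 3.01, 3.14, 3.14, 3.14].

## Interface

Orientations are given as [roll, pitch, yaw] about the fixed x, y, z axes, in that order (R = Rz(yaw) Ry(pitch) Rx(roll)).
In Python, from plant import robot gives the robot as it stands.
- The arm moves only by the tool move_arm, never from a script. Its argument "targets" is a list of rows, each an object of numbers: "dx", "dy", "dz": the shift along the tool's x, y, z in m; "spin": the turn about the tool's y in rad. A call has exactly 10 rows; each row is the pose to reach, as a shift and turn from the pose measured when the call began, along the tool's axes at that moment; what a row does not reach only later rows make up. A row lasts 1/12 s, in which the tool goes at most 41.7 mm and 7.16 degrees, less where a joint would pass 70% of its speed; a pose out of reach is approached as far as the arm can. A call with a gripper value outside its range is refused whole. "hand" is the opening, from -1 (shut) to 1 (fully open), so that 0 is half open, set as the call begins (left out, the last holds). The fingers move at their own pace and stop on an object; "force" is the grip in N (left out, the last holds). Time passes only in rows, so rows that repeat a pose let the fingers close, or fill a call up. It gives the time, the measured TCP pose, the force and the opening at its end, in the units of the state.
- robot.get_obs(): the state, without advancing time (a new reading comes with each control period).
- robot.read_camera(name): name is "scene" or "top" or "wrist"; returns (picture, depth): 420x560x3 uint8, blue, green, red; 420x560 float32, m along the optical axis (not along the pixel's ray), 0 where there is no reading.
- robot.camera_model(name): a dict with "camera_matrix" (3x3 intrinsics, pixels), "rvec" (rotation vector, rad) and "tvec" (3), from world to camera coordinates, as OpenCV has them; the wrist camera has in their place "hand_eye" (4x4, takes a point from camera to tool coordinates, whose origin is the TCP and whose axes are the tool frame's). Camera axes: x right, y down, z forward; pixel columns grow to the right and rows downward; lengths in m; the calibration is good to about 2 mm. The wrist camera is an equidistant fisheye: a pixel r from the principal point sees the ray r / f radians off the axis. A picture is of the moment at which its call begins: read the wrist's pose just before it. camera_model takes no time and is no camera call.
- robot.hand_in(): hands the job in, once; it reports no verdict.
The state is a dict: "time": time; "joint_pos": joint angles; "qd": joint speeds; "tau": joint torques, N m; "eef_pos": TCP position; "eef_rot": TCP orientation; "force": force on the tool from outside, world axes, zero at the start; "wrist_torque": the same for the moment, N m; "grip_width": finger opening in m.
Only numpy, scipy, OpenCV 4.12 (cv2) and the standard library are available. Lean on these libraries where they do the work, as an engineer would, in place of code of your own. Each camera call takes 0.05 s, during which the arm holds its last target.

## Working session

There is one attempt and no reset: what is moved stays moved. The work goes in short steps, Python scripts to look and compute and a tool call to move; the robot and the scene stay as the last step left them, time stands still between calls to the robot, and variables do not carry over. Pictures are saved under pics/ and viewed, and the job is handed in when it is done.

Besides the shell and the picture viewer there is one more tool, called as name([rows], argument=value, ...), one row to a line, values as JSON. move_arm: Moves the arm, as the interface text tells. Its arguments: {"type":"object","properties":{"targets":{"type":"array"},"hand":{"type":"number"},"force":{"type":"number"}},"required":["targets"]}

```bash
mkdir -p pics; ls
python3 - <<'E'
from plant import robot
import cv2,numpy as np
o=robot.get_obs();print(o)
print(robot.grip_point_offset)
for n in ["scene","top"]:
    p,d=robot.read_camera(n);cv2.imwrite(f"pics/{n}0.png",p);np.save(f"{n}0.npy",d);np.save(f"{n}0p.npy",p)
    m=robot.camera_model(n);print(n,m)
print(robot.camera_model("wrist"))
E
```

```text
pics
{'time': 0.0, 'joint_pos': array([-1.12900071e+00,  3.14259385e-01, -4.80538851e-02,  1.21021464e+00,
       -3.09070526e-05,  1.57080182e+00]), 'qd': array([-2.51420757e-04, -3.57378115e-04, -5.73854912e-04, -7.18801038e-05,
       -1.05995234e-03, -5.36165962e-04]), 'tau': array([-2.03414340e-03, -5.39593148e+01,  3.39748049e+01,  1.89384841e-02,
       -2.21316445e-04, -6.22391951e-06]), 'eef_pos': array([ 0.25628323, -0.54187646,  0.23042562]), 'eef_rot': array([-1.57082724,  0.00173159, -1.12900621]), 'force': array([ 0.56809147, -0.16753726,  0.51616101]), 'wrist_torque': array([ 0.02408734, -0.01320148, -0.01139711]), 'grip_width': 0.08524479711718377}
0.0187
scene {'camera_matrix': array([[456.05204232,   0.        , 289.66083667],
       [  0.        , 456.05204232, 211.27547461],
       [  0.        ,   0.        ,   1.        ]]), 'rvec': array([ 2.06068489,  1.12125021, -0.49652623]), 'tvec': array([-0.33394308, -0.21727588,  1.65955776])}
top {'camera_matrix': array([[469.0290868 ,   0.        , 282.42371913],
       [  0.        , 469.0290868 , 207.40147529],
       [  0.        ,   0.        ,   1.        ]]), 'rvec': array([ 2.20079567, -2.15349387,  0.0735682 ]), 'tvec': array([-0.0122997 ,  0.60237845,  1.33270451])}
{'camera_matrix': array([[325.1922621 ,   0.        , 280.84213963],
       [  0.        , 325.1922621 , 208.89668563],
       [  0.        ,   0.        ,   1.        ]]), 'hand_eye': array([[ 9.99999990e-01,  1.28707492e-04,  5.16499609e-05,
        -9.59655139e-04],
       [-1.12418947e-05, -2.95973101e-01,  9.55196275e-01,
        -1.41893685e-01],
       [ 1.38227916e-04, -9.55196266e-01, -2.95973097e-01,
         7.53293406e-02],
       [ 0.00000000e+00,  0.00000000e+00,  0.00000000e+00,
         1.00000000e+00]])}
```

View pics/scene0.png

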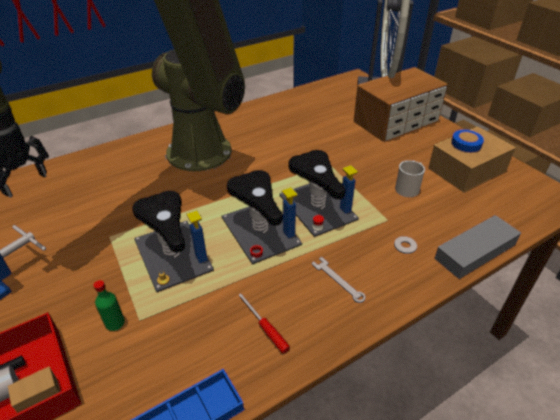

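View pics/top0.png

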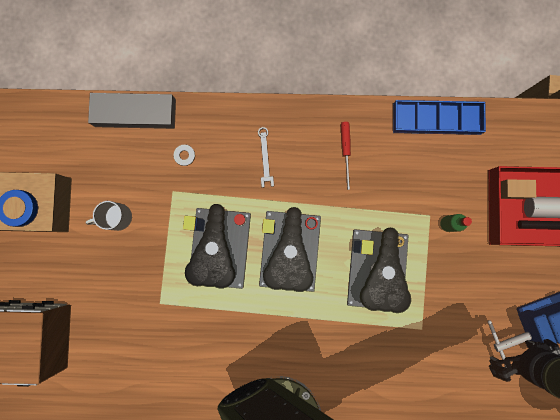

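```bash
cat > h.py <<'E'
import numpy as np,cv2
from plant import robot
def ray(n,uv,z):
    m=robot.camera_model(n);R=cv2.Rodrigues(m["rvec"])[0];K=m["camera_matrix"]
    c=-R.T@m["tvec"];d=R.T@np.linalg.inv(K)@np.array([uv[0],uv[1],1.]);return c+d*(z-c[2])/d[2]
def proj(n,P):
    m=robot.camera_model(n);return cv2.projectPoints(np.array([P],float),m["rvec"],m["tvec"],m["camera_matrix"],None)[0].ravel()
def show():
    o=robot.get_obs();print("t",o["time"],"pos",o["eef_pos"].round(4),"rot",o["eef_rot"].round(3),"F",o["force"].round(2),"w",round(o["grip_width"],4),"q",o["joint_pos"].round(3));return o
def tool(target,yaw=None):
    o=robot.get_obs();from scipy.spatial.transform import Rotation as Ro
    R=Ro.from_euler("xyz",o["eef_rot"]).as_matrix();d=R.T@(np.array(target)-o["eef_pos"]);print("shift",d.round(4),"spin",None if yaw is None else round(o["eef_rot"][2]-yaw,4))
E
python3 - <<'E'
from h import *
for n in ["top","scene"]:
    p=np.load(f"{n}0p.npy").astype(int);d=np.load(f"{n}0.npy")
    b,g,r=p[...,0],p[...,1],p[...,2]
    w=((p.min(2)>150)).astype(np.uint8); y=((r>130)&(g>130)&(b<60)).astype(np.uint8)
    for nm,mk,z in(("white",w,.15),("yellow",y,.168)):
        k,l,s,c=cv2.connectedComponentsWithStats(mk)
        for i in range(1,k):
            if 25<s[i,4]<400:
                P=ray(n,c[i],z); 
                if .3<P[0]<.75 and abs(P[1])<.5: print(n,nm,c[i].round(1),s[i],P.round(4),"depth",np.median(d[l==i]).round(4))
m=robot.camera_model("top");R=cv2.Rodrigues(m["rvec"])[0];print(-R.T@m["tvec"])
E
```

```text
top white [265.  158.8] [258 127  16  60 325] [0.7205 0.0483 0.15  ] depth 1.3834
top white [183.5 154.6] [174 145  21  20 253] [0.7274 0.2643 0.15  ] depth 1.3858
top white [347.4 172.2] [346 156   4  34  46] [ 0.6892 -0.1694  0.15  ] depth 1.3702
top white [109.6 215.9] [ 86 201  35  29 334] [0.5607 0.4524 0.15  ] depth 1.3747
top white [211.4 248. ] [206 242  12  13 127] [0.4828 0.1822 0.15  ] depth 1.2216
top white [290.2 251.3] [284 245  13  13 129] [ 0.4786 -0.0232  0.15  ] depth 1.2193
top white [388.2 272.3] [382 266  13  14 130] [ 0.4302 -0.2778  0.15  ] depth 1.213
top white [285.2 293.1] [238 288 100  12 309] [ 0.3708 -0.0126  0.15  ] depth 1.3581
top white [237.8 303.8] [220 302  35   5  47] [0.3408 0.1091 0.15  ] depth 1.3571
top white [230.1 308.9] [199 306  61   7 130] [0.3272 0.1287 0.15  ] depth 1.3563
scene white [319.8 168.6] [315 166  11   6  50] [0.4866 0.1853 0.15  ] depth 1.3328
scene white [258.3 191.7] [253 189  11   7  61] [ 0.4825 -0.0199  0.15  ] depth 1.2515
scene white [163.3 215.1] [157 212  13   8  75] [ 0.4337 -0.2744  0.15  ] depth 1.1785
scene yellow [349.8 169.3] [343 165  14   9  78] [0.5549 0.2402 0.168 ] depth 1.3073
scene yellow [288.9 192. ] [282 188  14   9  84] [0.5474 0.0379 0.168 ] depth 1.2223
scene yellow [193.6 215.9] [187 211  15  11 105] [ 0.4984 -0.2163  0.168 ] depth 1.1468
scene yellow [162.7 280.7] [158 278  10   6  26] [ 0.6561 -0.3593  0.168 ] depth 1.1817
[ 0.4979111  -0.01359443  1.37514076]
```

Run:
```python
from h import *
n="top";p=np.load(f"{n}0p.npy").astype(int);d=np.load(f"{n}0.npy")
b,g,r=p[...,0],p[...,1],p[...,2]
y=((r>110)&(g>100)&(b<80)).astype(np.uint8)
k,l,s,c=cv2.connectedComponentsWithStats(y)
D=[(.4845,.184),(.4805,-.0215),(.432,-.276)]
j=0
for i in range(1,k):
    if s[i,4]>60: print(c[i].round(1),s[i],ray(n,c[i],.168).round(4),np.median(d[l==i]).round(4))
for q in D:
  for yaw in(-.15,-.1,-.05,0,.05,.1,.15):
    cc,ss=np.cos(yaw),np.sin(yaw);print(q,yaw,np.round([q[0]+cc*.06-ss*.063,q[1]+ss*.06+cc*.063],4))
big=cv2.resize(np.load("top0p.npy")[190:320,160:430],None,fx=2.9,fy=2.9,interpolation=cv2.INTER_CUBIC);cv2.imwrite("pics/topzoom.png",big)
```

```text
[247.5 225. ] [    0    89   560   331 88445] [0.5441 0.0883 0.168 ] 1.3801
[ 20.6 317.3] [  0 313  42  10 401] [0.2962 0.66   0.168 ] 1.2026
[ 19.7 353.7] [   0  325   41   59 2182] [0.2054 0.6565 0.168 ] 1.1956
[486.4 329.2] [482 324  10  12  69] [ 0.2944 -0.5216  0.168 ] 1.3474
[473.6 340.7] [463 339  20   4  64] [ 0.2652 -0.4892  0.168 ] 1.3454
[438.9 389.6] [ 325  343  235   77 8756] [ 0.1431 -0.4017  0.168 ] 1.3348
[495.2 352.5] [490 345  12  15  68] [ 0.2374 -0.543   0.168 ] 1.3412
[513.8 350.7] [503 345  25  12 157] [ 0.2429 -0.5896  0.168 ] 1.3417
[ 61.4 412. ] [   0  405  144   15 1357] [0.065  0.5421 0.168 ] 1.3392
[524.8 418.1] [495 417  65   3 139] [ 0.0794 -0.6142  0.168 ] 1.3267
(0.4845, 0.184) -0.15 [0.5532 0.2373]
(0.4845, 0.184) -0.1 [0.5505 0.2407]
(0.4845, 0.184) -0.05 [0.5476 0.2439]
(0.4845, 0.184) 0 [0.5445 0.247 ]
(0.4845, 0.184) 0.05 [0.5413 0.2499]
(0.4845, 0.184) 0.1 [0.5379 0.2527]
(0.4845, 0.184) 0.15 [0.5344 0.2553]
(0.4805, -0.0215) -0.15 [0.5492 0.0318]
(0.4805, -0.0215) -0.1 [0.5465 0.0352]
(0.4805, -0.0215) -0.05 [0.5436 0.0384]
(0.4805, -0.0215) 0 [0.5405 0.0415]
(0.4805, -0.0215) 0.05 [0.5373 0.0444]
(0.4805, -0.0215) 0.1 [0.5339 0.0472]
(0.4805, -0.0215) 0.15 [0.5304 0.0498]
(0.432, -0.276) -0.15 [ 0.5007 -0.2227]
(0.432, -0.276) -0.1 [ 0.498  -0.2193]
(0.432, -0.276) -0.05 [ 0.4951 -0.2161]
(0.432, -0.276) 0 [ 0.492 -0.213]
(0.432, -0.276) 0.05 [ 0.4888 -0.2101]
(0.432, -0.276) 0.1 [ 0.4854 -0.2073]
(0.432, -0.276) 0.15 [ 0.4819 -0.2047]
```

View pics/topzoom.png

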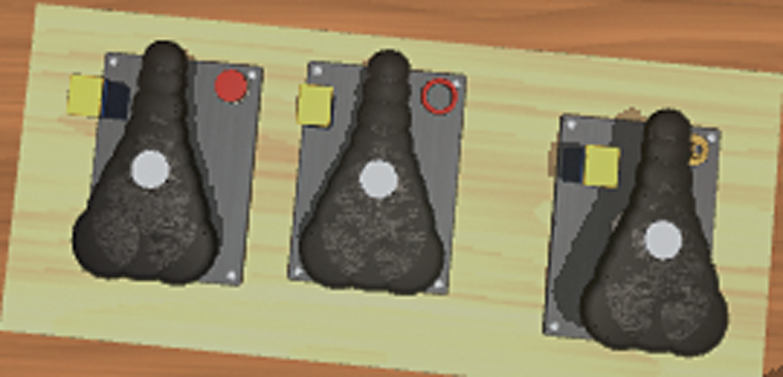

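Run:
```python
from h import *
show();tool((.4845,.184,.19),0)
for uv in((189,222.8),(268.6,226.2),(367.2,247.2)): print(ray("top",uv,.168))
```

```text
t 0.1 pos [ 0.2563 -0.5419  0.2305] rot [-1.571  0.002 -1.129] F [-0.3   0.21 -0.33] w 0.0856 q [-1.129  0.314 -0.048  1.21   0.     1.571]
shift [-0.5586  0.0414  0.5166] spin -1.129
[0.54632318 0.23931773 0.168     ]
[0.54202062 0.03375671 0.168     ]
[ 0.49376004 -0.22003825  0.168     ]
```

move_arm([
  {"dx":-0.02,"dy":0,"dz":0.018,"spin":-0.06},
  {"dx":-0.05,"dy":0,"dz":0.046,"spin":-0.12},
  {"dx":-0.08,"dy":0,"dz":0.074,"spin":-0.2},
  {"dx":-0.11,"dy":0,"dz":0.102,"spin":-0.3},
  {"dx":-0.14,"dy":0,"dz":0.13,"spin":-0.4},
  {"dx":-0.168,"dy":0,"dz":0.156,"spin":-0.5},
  {"dx":-0.196,"dy":0,"dz":0.182,"spin":-0.6},
  {"dx":-0.224,"dy":0,"dz":0.208,"spin":-0.7},
  {"dx":-0.252,"dy":0,"dz":0.234,"spin":-0.8},
  {"dx":-0.28,"dy":0,"dz":0.26,"spin":-0.9},
], hand=-1, force=40)

```text
time: 0.93
eef_pos: [0.3715, -0.1758, 0.2308]
eef_rot: [-1.57, 0.001, -0.225]
force: [1.3, -0.1, -0.1]
grip_width: 0.0001
```

Run:
```python
from h import *
show();tool((.4845,.184,.19),0)
```

```text
t 0.9333 pos [ 0.3715 -0.1758  0.2308] rot [-1.57e+00  1.00e-03 -2.25e-01] F [ 1.27 -0.11 -0.15] w 0.0001 q [-4.430e-01 -4.200e-02 -4.610e-01  1.153e+00  1.000e-03  1.352e+00]
shift [0.0301 0.0413 0.3759] spin -0.2245
```

move_arm([
  {"dx":0.003,"dy":0,"dz":0.04,"spin":-0.03},
  {"dx":0.006,"dy":0,"dz":0.08,"spin":-0.06},
  {"dx":0.009,"dy":0,"dz":0.12,"spin":-0.1},
  {"dx":0.012,"dy":0,"dz":0.16,"spin":-0.14},
  {"dx":0.016,"dy":0,"dz":0.2,"spin":-0.17},
  {"dx":0.019,"dy":0,"dz":0.24,"spin":-0.2},
  {"dx":0.022,"dy":0,"dz":0.28,"spin":-0.225},
  {"dx":0.026,"dy":0,"dz":0.32,"spin":-0.225},
  {"dx":0.029,"dy":0.01,"dz":0.355,"spin":-0.225},
  {"dx":0.03,"dy":0.025,"dz":0.376,"spin":-0.225},
])

```text
time: 1.77
eef_pos: [0.4862, 0.188, 0.2069]
eef_rot: [-1.567, -0.002, 0.003]
force: [-0.3, 0.3, -0.6]
grip_width: -0.0
```

Run:
```python
from h import *
show();p,d=robot.read_camera("wrist");cv2.imwrite("pics/w1.png",p);
tool((.4845,.184,.17),0)
```

```text
t 1.7667 pos [0.4862 0.188  0.2069] rot [-1.567 -0.002  0.003] F [-0.28  0.27 -0.58] w -0.0 q [ 0.367  0.175 -0.282  1.111  0.002  1.935]
shift [-0.0004  0.033  -0.0055] spin 0.0046
```

View pics/w1.png

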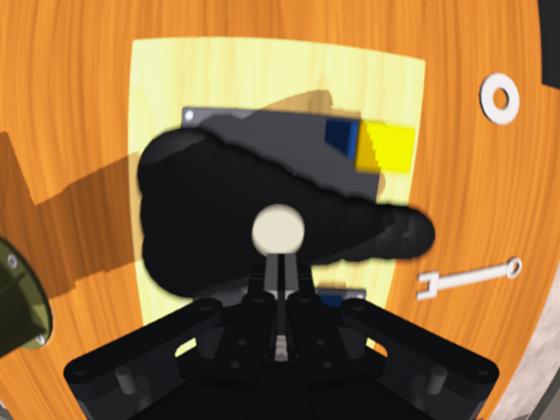

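```bash
cat >> h.py <<'E'
def wray(o,uv,z):
    from scipy.spatial.transform import Rotation as Ro
    m=robot.camera_model("wrist");K=m["camera_matrix"];H=m["hand_eye"]
    v=np.array([(uv[0]-K[0,2])/K[0,0],(uv[1]-K[1,2])/K[1,1]]);t=np.hypot(*v)
    d=np.r_[v/t*np.sin(t),np.cos(t)] if t>0 else np.array([0,0,1.])
    R=Ro.from_euler("xyz",o["eef_rot"]).as_matrix()
    c=o["eef_pos"]+R@H[:3,3];w=R@H[:3,:3]@d;return c+w*(z-c[2])/w[2]
E
python3 - <<'E'
from h import *
o=show();print(wray(o,(278,231),.15))
p=cv2.imread("pics/w1.png").astype(int)
y=((p[...,2]>130)&(p[...,1]>130)&(p[...,0]<60)).astype(np.uint8)
k,l,s,c=cv2.connectedComponentsWithStats(y)
for i in range(1,k):
    if s[i,4]>300: print(c[i],s[i],wray(o,c[i],.168))
E
```

```text
t 1.8167 pos [0.4849 0.1894 0.203 ] rot [-1.567  0.002  0.005] F [ 0.04  1.42 -2.46] w -0.0003 q [ 0.37   0.179 -0.286  1.107  0.004  1.936]
[0.48238477 0.19068725 0.15      ]
[40.52361503 90.99131145] [    0     0    85   204 13466] [0.32680897 0.29072609 0.168     ]
[126.35214534  60.11818709] [   82     0   143   172 10348] [0.39476302 0.30016072 0.168     ]
[239.6822542   17.98441247] [228   0  26  36 834] [0.46143708 0.31864214 0.168     ]
[462.40654361 139.44517549] [  280     0   277   361 39061] [0.59346632 0.25545206 0.168     ]
[384.51419432 147.15993603] [ 357  120   58   53 2501] [0.54232368 0.2476956  0.168     ]
[531.55686937 288.12274775] [ 478  136   82  284 3552] [0.68877361 0.14464432 0.168     ]
[ 85.02329629 330.88807069] [  22  263  120  157 7469] [0.32750546 0.10781963 0.168     ]
[408.42321822 296.10653931] [ 386  263   44   63 1361] [0.57073821 0.14983031 0.168     ]
[ 22.50046642 390.02985075] [   0  350   57   70 2144] [ 0.18614001 -0.00985447  0.168     ]
```

Run:
```python
from h import *
show();tool((.4845,.1855,.14),0)
```

```text
t 1.8167 pos [0.4849 0.1894 0.203 ] rot [-1.567  0.002  0.005] F [ 0.04  1.42 -2.46] w -0.0003 q [ 0.37   0.179 -0.286  1.107  0.004  1.936]
shift [-0.0003  0.063  -0.0042] spin 0.0046
```

move_arm([
  {"dx":0,"dy":0.01,"dz":-0.004,"spin":0.005},
  {"dx":0,"dy":0.02,"dz":-0.004,"spin":0.005},
  {"dx":0,"dy":0.03,"dz":-0.004,"spin":0.005},
  {"dx":0,"dy":0.038,"dz":-0.004,"spin":0.005},
  {"dx":0,"dy":0.043,"dz":-0.004,"spin":0.005},
  {"dx":0,"dy":0.045,"dz":-0.004,"spin":0.005},
  {"dx":0,"dy":0.045,"dz":-0.004,"spin":0.005},
  {"dx":0,"dy":0.045,"dz":-0.004,"spin":0.005},
  {"dx":0,"dy":0.045,"dz":-0.004,"spin":0.005},
  {"dx":0,"dy":0.045,"dz":-0.004,"spin":0.005},
])

```text
time: 2.65
eef_pos: [0.4853, 0.1856, 0.1586]
eef_rot: [-1.567, 0.001, -0.001]
force: [-0.6, 0.1, -0.6]
grip_width: 0.0002
```

Run:
```python
from h import *
show();tool((.4845,.1855,.14),0)
```

```text
t 2.65 pos [0.4853 0.1856 0.1586] rot [-1.567e+00  1.000e-03 -1.000e-03] F [-0.62  0.13 -0.57] w 0.0002 q [ 0.363  0.206 -0.359  1.006  0.004  1.934]
shift [-0.0008  0.0186 -0.0002] spin -0.0006
```

move_arm([
  {"dx":0,"dy":0.003,"dz":0,"spin":0},
  {"dx":0,"dy":0.006,"dz":0,"spin":0},
  {"dx":0,"dy":0.009,"dz":0,"spin":0},
  {"dx":0,"dy":0.012,"dz":0,"spin":0},
  {"dx":0,"dy":0.015,"dz":0,"spin":0},
  {"dx":0,"dy":0.0175,"dz":0,"spin":0},
  {"dx":0,"dy":0.0185,"dz":0,"spin":0},
  {"dx":0,"dy":0.0185,"dz":0,"spin":0},
  {"dx":0,"dy":0.0185,"dz":0,"spin":0},
  {"dx":0,"dy":0.0185,"dz":0,"spin":0},
])

```text
time: 3.48
eef_pos: [0.4855, 0.1858, 0.1414]
eef_rot: [-1.567, 0.0, -0.001]
force: [-5.3, -2.2, 14.0]
grip_width: -0.0
```

Run:
```python
from h import *
show();p,d=robot.read_camera("wrist");cv2.imwrite("pics/w2.png",p);show();
```

```text
t 3.4833 pos [0.4855 0.1858 0.1414] rot [-1.567e+00  0.000e+00 -1.000e-03] F [-5.31 -2.23 14.05] w -0.0 q [ 0.363  0.219 -0.384  0.967  0.004  1.934]
t 3.5333 pos [0.4855 0.1858 0.1415] rot [-1.567e+00  0.000e+00 -1.000e-03] F [-3.61 -2.39 13.29] w -0.0003 q [ 0.363  0.219 -0.384  0.967  0.004  1.934]
```

View pics/w2.png

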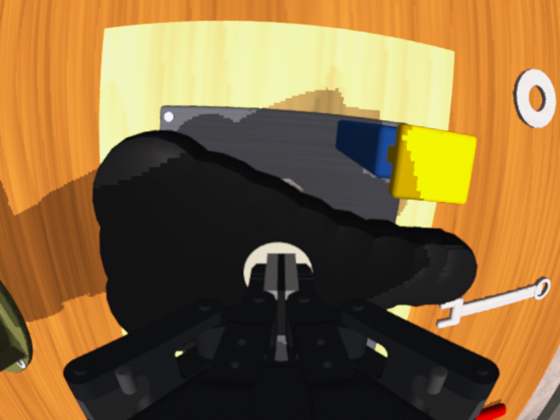

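move_arm([
  {"dx":0,"dy":0.002,"dz":0,"spin":0},
  {"dx":0,"dy":0.0038,"dz":0,"spin":0},
  {"dx":0,"dy":0.0038,"dz":0,"spin":0},
  {"dx":0,"dy":0.002,"dz":0,"spin":0},
  {"dx":0,"dy":-0.005,"dz":0,"spin":0},
  {"dx":0,"dy":-0.015,"dz":0,"spin":0},
  {"dx":0,"dy":-0.027,"dz":0,"spin":0},
  {"dx":0,"dy":-0.04,"dz":0,"spin":0},
  {"dx":0,"dy":-0.052,"dz":-0.01,"spin":0},
  {"dx":0,"dy":-0.055,"dz":-0.035,"spin":0},
])

```text
time: 4.37
eef_pos: [0.4867, 0.1524, 0.1981]
eef_rot: [-1.565, -0.002, 0.003]
force: [1.7, -0.0, -0.8]
grip_width: -0.0001
```

Run:
```python
from h import *
show();tool((.4805,-.020,.1585),0)
```

```text
t 4.3667 pos [0.4867 0.1524 0.1981] rot [-1.565 -0.002  0.003] F [ 1.72 -0.03 -0.85] w -0.0001 q [ 0.3    0.158 -0.323  1.086  0.005  1.868]
shift [-0.0067  0.0386 -0.1726] spin 0.0026
```

move_arm([
  {"dx":-0.001,"dy":0,"dz":-0.03,"spin":0},
  {"dx":-0.002,"dy":0,"dz":-0.06,"spin":0},
  {"dx":-0.003,"dy":0,"dz":-0.09,"spin":0},
  {"dx":-0.004,"dy":0,"dz":-0.12,"spin":0},
  {"dx":-0.005,"dy":0,"dz":-0.145,"spin":0},
  {"dx":-0.006,"dy":0,"dz":-0.165,"spin":0},
  {"dx":-0.0065,"dy":0.01,"dz":-0.1725,"spin":0},
  {"dx":-0.0065,"dy":0.02,"dz":-0.1725,"spin":0},
  {"dx":-0.0065,"dy":0.03,"dz":-0.1725,"spin":0},
  {"dx":-0.0065,"dy":0.036,"dz":-0.1725,"spin":0},
])

```text
time: 5.2
eef_pos: [0.4797, -0.019, 0.159]
eef_rot: [-1.564, -0.0, 0.003]
force: [-1.0, 0.5, -0.2]
grip_width: 0.0002
```

Run:
```python
from h import *
show();tool((.4805,-.020,.1395),0)
```

```text
t 5.2 pos [ 0.4797 -0.019   0.159 ] rot [-1.564 -0.     0.003] F [-1.02  0.48 -0.17] w 0.0002 q [-0.044  0.134 -0.445  0.992  0.007  1.523]
shift [ 0.0008  0.0195 -0.0012] spin 0.0034
```

move_arm([
  {"dx":0.0005,"dy":0.003,"dz":-0.001,"spin":0},
  {"dx":0.0005,"dy":0.006,"dz":-0.001,"spin":0},
  {"dx":0.0005,"dy":0.009,"dz":-0.001,"spin":0},
  {"dx":0.0005,"dy":0.012,"dz":-0.001,"spin":0},
  {"dx":0.0005,"dy":0.015,"dz":-0.001,"spin":0},
  {"dx":0.0005,"dy":0.018,"dz":-0.001,"spin":0},
  {"dx":0.0005,"dy":0.0195,"dz":-0.001,"spin":0},
  {"dx":0.0005,"dy":0.0195,"dz":-0.001,"spin":0},
  {"dx":0.0005,"dy":0.0195,"dz":-0.001,"spin":0},
  {"dx":0.0005,"dy":0.0195,"dz":-0.001,"spin":0},
])

```text
time: 6.03
eef_pos: [0.4803, -0.0192, 0.1403]
eef_rot: [-1.563, -0.001, 0.004]
force: [-3.7, 2.7, 7.9]
grip_width: -0.0
```

Run:
```python
from h import *
show();p,d=robot.read_camera("wrist");cv2.imwrite("pics/w3.png",p);show();
```

```text
t 6.0333 pos [ 0.4803 -0.0192  0.1403] rot [-1.563e+00 -1.000e-03  4.000e-03] F [-3.72  2.71  7.87] w -0.0 q [-0.046  0.15  -0.472  0.949  0.008  1.522]
t 6.0833 pos [ 0.4803 -0.0192  0.1403] rot [-1.563e+00 -1.000e-03  4.000e-03] F [-4.31  3.2   7.08] w -0.0004 q [-0.046  0.15  -0.472  0.949  0.008  1.522]
```

View pics/w3.png

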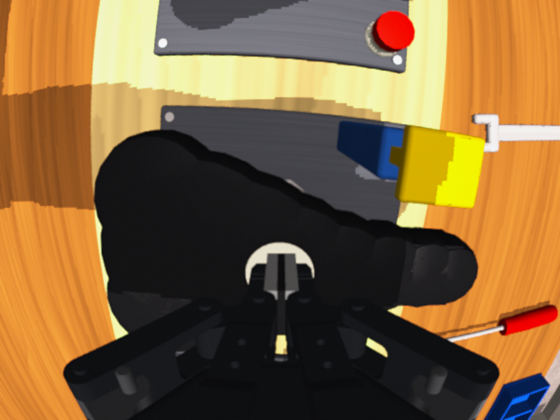

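move_arm([
  {"dx":0,"dy":-0.005,"dz":0,"spin":0},
  {"dx":0,"dy":-0.015,"dz":0,"spin":0},
  {"dx":0,"dy":-0.03,"dz":0,"spin":0},
  {"dx":0,"dy":-0.045,"dz":0,"spin":0},
  {"dx":0,"dy":-0.058,"dz":-0.005,"spin":0},
  {"dx":0,"dy":-0.06,"dz":-0.025,"spin":0},
  {"dx":-0.005,"dy":-0.06,"dz":-0.055,"spin":0},
  {"dx":-0.011,"dy":-0.06,"dz":-0.085,"spin":0},
  {"dx":-0.017,"dy":-0.06,"dz":-0.115,"spin":0},
  {"dx":-0.023,"dy":-0.06,"dz":-0.145,"spin":0},
])

```text
time: 6.92
eef_pos: [0.4578, -0.1663, 0.1999]
eef_rot: [-1.564, -0.002, 0.004]
force: [0.1, 0.0, 0.1]
grip_width: -0.0001
```

Run:
```python
from h import *
show();tool((.432,-.275,.159),0)
```

```text
t 6.9167 pos [ 0.4578 -0.1663  0.1999] rot [-1.564 -0.002  0.004] F [0.12 0.05 0.07] w -0.0001 q [-0.353  0.119 -0.364  1.088  0.007  1.213]
shift [-0.0263  0.0401 -0.1089] spin 0.0042
```

move_arm([
  {"dx":-0.007,"dy":0,"dz":-0.03,"spin":0},
  {"dx":-0.014,"dy":0,"dz":-0.058,"spin":0},
  {"dx":-0.02,"dy":0,"dz":-0.083,"spin":0},
  {"dx":-0.025,"dy":0,"dz":-0.103,"spin":0},
  {"dx":-0.026,"dy":0.008,"dz":-0.109,"spin":0},
  {"dx":-0.026,"dy":0.018,"dz":-0.109,"spin":0},
  {"dx":-0.026,"dy":0.028,"dz":-0.109,"spin":0},
  {"dx":-0.026,"dy":0.036,"dz":-0.109,"spin":0},
  {"dx":-0.026,"dy":0.039,"dz":-0.109,"spin":0},
  {"dx":-0.026,"dy":0.039,"dz":-0.109,"spin":0},
])

```text
time: 7.75
eef_pos: [0.4317, -0.2736, 0.1587]
eef_rot: [-1.562, 0.0, 0.006]
force: [0.1, -0.2, 0.1]
grip_width: -0.0002
```

Run:
```python
from h import *
show();tool((.432,-.275,.1395),0)
```

```text
t 7.75 pos [ 0.4317 -0.2736  0.1587] rot [-1.562  0.     0.006] F [ 0.14 -0.25  0.09] w -0.0002 q [-0.57   0.195 -0.372  1.009  0.007  0.996]
shift [ 0.0003  0.0192 -0.0016] spin 0.0057
```

move_arm([
  {"dx":0.0005,"dy":0.003,"dz":-0.0015,"spin":0.006},
  {"dx":0.0005,"dy":0.006,"dz":-0.0015,"spin":0.006},
  {"dx":0.0005,"dy":0.009,"dz":-0.0015,"spin":0.006},
  {"dx":0.0005,"dy":0.012,"dz":-0.0015,"spin":0.006},
  {"dx":0.0005,"dy":0.015,"dz":-0.0015,"spin":0.006},
  {"dx":0.0005,"dy":0.018,"dz":-0.0015,"spin":0.006},
  {"dx":0.0005,"dy":0.019,"dz":-0.0015,"spin":0.006},
  {"dx":0.0005,"dy":0.019,"dz":-0.0015,"spin":0.006},
  {"dx":0.0005,"dy":0.019,"dz":-0.0015,"spin":0.006},
  {"dx":0.0005,"dy":0.019,"dz":-0.0015,"spin":0.006},
])

```text
time: 8.58
eef_pos: [0.4325, -0.2749, 0.14]
eef_rot: [-1.562, -0.0, -0.0]
force: [1.0, 1.6, 3.0]
grip_width: 0.0001
```

Run:
```python
from h import *
show();p,d=robot.read_camera("wrist");cv2.imwrite("pics/w4.png",p);show();
```

```text
t 8.5833 pos [ 0.4325 -0.2749  0.14  ] rot [-1.562 -0.    -0.   ] F [0.98 1.64 3.02] w 0.0001 q [-0.571  0.211 -0.397  0.967  0.008  1.   ]
t 8.6333 pos [ 0.4326 -0.2749  0.14  ] rot [-1.562 -0.    -0.   ] F [1.12 2.42 3.29] w -0.0002 q [-0.571  0.211 -0.397  0.967  0.008  1.   ]
```

View pics/w4.png

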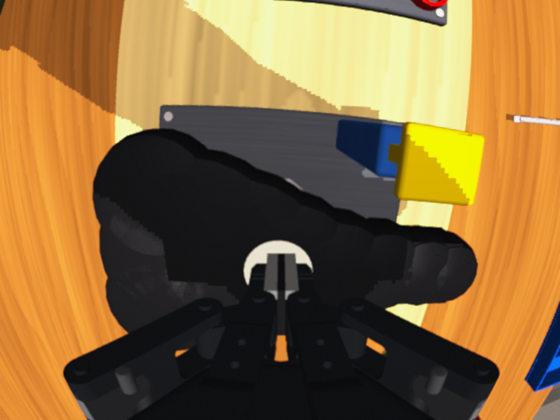

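move_arm([
  {"dx":0,"dy":-0.005,"dz":0,"spin":0},
  {"dx":0,"dy":-0.015,"dz":0,"spin":0},
  {"dx":0,"dy":-0.03,"dz":0,"spin":0},
  {"dx":0,"dy":-0.045,"dz":0,"spin":0},
  {"dx":0.003,"dy":-0.06,"dz":0.002,"spin":0},
  {"dx":0.018,"dy":-0.065,"dz":0.014,"spin":0},
  {"dx":0.035,"dy":-0.065,"dz":0.03,"spin":0},
  {"dx":0.052,"dy":-0.065,"dz":0.046,"spin":0},
  {"dx":0.0635,"dy":-0.065,"dz":0.057,"spin":0},
  {"dx":0.0635,"dy":-0.065,"dz":0.057,"spin":0},
])

```text
time: 9.47
eef_pos: [0.4976, -0.217, 0.2061]
eef_rot: [-1.562, -0.001, 0.002]
force: [0.1, -0.6, -0.3]
grip_width: -0.0
```

Run:
```python
from h import *
o=show();p,d=robot.read_camera("wrist");cv2.imwrite("pics/w5.png",p);np.save("w5d.npy",d)
y=((p[...,2]>130)&(p[...,1].astype(int)>120)&(p[...,0]<50)).astype(np.uint8)
k,l,s,c=cv2.connectedComponentsWithStats(y)
for i in range(1,k):
    if s[i,4]>300: print(c[i],s[i],wray(o,c[i],.168))
```

```text
t 9.4667 pos [ 0.4976 -0.217   0.2061] rot [-1.562e+00 -1.000e-03  2.000e-03] F [ 0.11 -0.64 -0.33] w -0.0 q [-0.416  0.22  -0.228  1.125  0.009  1.152]
[427.64065727 174.80641106] [  392     0    73   334 11137] [ 0.58580264 -0.1744756   0.168     ]
[461.327562    68.91717361] [ 450    0   24  157 2137] [ 0.60600768 -0.10753719  0.168     ]
[514.53106947  76.8103424 ] [ 476    0   77  157 7097] [ 0.65029047 -0.10529161  0.168     ]
[552.25174419 168.36802326] [ 533    0   27  255 1720] [ 0.69694797 -0.16459499  0.168     ]
[ 28.65452261 151.33668342] [ 18  88  33 157 796] [ 0.32145912 -0.15477073  0.168     ]
[ 62.83472409 186.39784657] [  30   89   76  261 3715] [ 0.35085906 -0.18077473  0.168     ]
[ 87.08085106 164.08085106] [  75  112   24  102 1175] [ 0.37401085 -0.16678297  0.168     ]
[497.01309023 244.60635811] [ 447  165   99  189 4278] [ 0.6518269  -0.22256539  0.168     ]
[ 53.74065041 284.94471545] [  22  169   60  188 1230] [ 0.31986958 -0.25857343  0.168     ]
[ 39.94667914 294.06735267] [  14  194   56  172 1069] [ 0.29969992 -0.26953279  0.168     ]
[ 32.26073926 339.89377289] [   0  208   82  212 3003] [ 0.26394278 -0.32511803  0.168     ]
[276.08693694 238.38738739] [ 248  218   60   45 2220] [ 0.49421603 -0.2146231   0.168     ]
[ 18.61079099 384.49921425] [   0  323   52   97 1909] [ 0.19528736 -0.40817492  0.168     ]
```

View pics/w5.png

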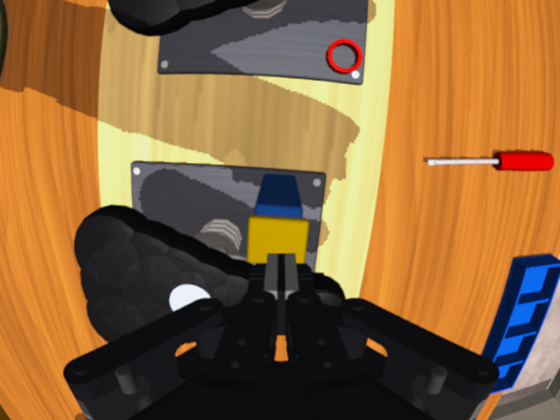

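move_arm([
  {"dx":-0.002,"dy":0.01,"dz":0,"spin":0},
  {"dx":-0.002,"dy":0.02,"dz":0,"spin":0},
  {"dx":-0.002,"dy":0.028,"dz":0,"spin":0},
  {"dx":-0.002,"dy":0.034,"dz":0,"spin":0},
  {"dx":-0.002,"dy":0.039,"dz":0,"spin":0},
  {"dx":-0.002,"dy":0.044,"dz":0,"spin":0},
  {"dx":-0.002,"dy":0.049,"dz":0,"spin":0},
  {"dx":-0.002,"dy":0.054,"dz":0,"spin":0},
  {"dx":-0.002,"dy":0.059,"dz":0,"spin":0},
  {"dx":-0.002,"dy":0.062,"dz":0,"spin":0},
])

```text
time: 10.35
eef_pos: [0.4945, -0.2177, 0.1434]
eef_rot: [-1.563, -0.0, 0.002]
force: [-2.1, -1.4, 3.0]
grip_width: 0.0
```

Run:
```python
from h import *
show()
```

```text
t 10.35 pos [ 0.4945 -0.2177  0.1434] rot [-1.563 -0.     0.002] F [-2.06 -1.43  2.99] w 0.0 q [-0.419  0.257 -0.329  0.987  0.007  1.15 ]
```

move_arm([
  {"dx":0,"dy":0.001,"dz":0,"spin":0},
  {"dx":0,"dy":0.002,"dz":0,"spin":0},
  {"dx":0,"dy":0.003,"dz":0,"spin":0},
  {"dx":0,"dy":0.0035,"dz":0,"spin":0},
  {"dx":0,"dy":0.004,"dz":0,"spin":0},
  {"dx":0,"dy":0.004,"dz":0,"spin":0},
  {"dx":0,"dy":0.004,"dz":0,"spin":0},
  {"dx":0,"dy":0.004,"dz":0,"spin":0},
  {"dx":0,"dy":0.004,"dz":0,"spin":0},
  {"dx":0,"dy":0.004,"dz":0,"spin":0},
])

```text
time: 11.18
eef_pos: [0.4946, -0.2177, 0.1419]
eef_rot: [-1.564, -0.001, 0.002]
force: [-9.1, 1.1, 21.3]
grip_width: -0.0
```

Run:
```python
from h import *
show();p,d=robot.read_camera("wrist");cv2.imwrite("pics/w6.png",p);show()
```

```text
t 11.1833 pos [ 0.4946 -0.2177  0.1419] rot [-1.564e+00 -1.000e-03  2.000e-03] F [-9.12  1.11 21.32] w -0.0 q [-0.419  0.257 -0.333  0.982  0.007  1.15 ]
t 11.2333 pos [ 0.4947 -0.2178  0.1419] rot [-1.564e+00 -1.000e-03  2.000e-03] F [-8.78  1.49 21.19] w -0.0001 q [-0.419  0.257 -0.333  0.982  0.007  1.15 ]
```

View pics/w6.png

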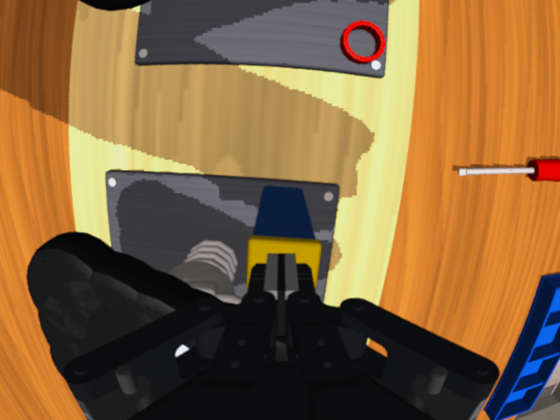

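Hard stop reached: z = 0.1419 and 21 N. Next I lift straight up and back off.

move_arm([
  {"dx":0,"dy":-0.003,"dz":0,"spin":0},
  {"dx":0,"dy":-0.01,"dz":0,"spin":0},
  {"dx":0,"dy":-0.025,"dz":0,"spin":0},
  {"dx":0,"dy":-0.045,"dz":0,"spin":0},
  {"dx":0,"dy":-0.065,"dz":0,"spin":0},
  {"dx":0,"dy":-0.085,"dz":0,"spin":0},
  {"dx":-0.02,"dy":-0.09,"dz":-0.01,"spin":0},
  {"dx":-0.045,"dy":-0.09,"dz":-0.03,"spin":0},
  {"dx":-0.07,"dy":-0.09,"dz":-0.055,"spin":0},
  {"dx":-0.09,"dy":-0.09,"dz":-0.08,"spin":0},
])

```text
time: 12.07
eef_pos: [0.4037, -0.2988, 0.2315]
eef_rot: [-1.564, -0.002, 0.003]
force: [-0.0, -0.7, 0.2]
grip_width: 0.0
```

move_arm([
  {"dx":-0.02,"dy":0,"dz":-0.03,"spin":0},
  {"dx":-0.04,"dy":0,"dz":-0.06,"spin":0},
  {"dx":-0.055,"dy":0,"dz":-0.09,"spin":0},
  {"dx":-0.065,"dy":0,"dz":-0.12,"spin":0},
  {"dx":-0.075,"dy":0,"dz":-0.145,"spin":0},
  {"dx":-0.08,"dy":0,"dz":-0.16,"spin":0},
  {"dx":-0.08,"dy":0,"dz":-0.16,"spin":0},
  {"dx":-0.08,"dy":0,"dz":-0.16,"spin":0},
  {"dx":-0.08,"dy":0,"dz":-0.16,"spin":0},
  {"dx":-0.08,"dy":0,"dz":-0.16,"spin":0},
])

```text
time: 12.9
eef_pos: [0.325, -0.4578, 0.2303]
eef_rot: [-1.563, -0.002, 0.005]
force: [0.4, -0.6, -1.2]
grip_width: 0.0001
```

Run:
```python
from h import *
show();a,da=robot.read_camera("top");b,db=robot.read_camera("scene")
d0=np.load("top0.npy")
for n,uv in(("L",(189,223)),("M",(268,226)),("R",(367,247)),("sL",(212,248)),("sM",(290,251)),("sR",(388,272))):
    print(n,*[np.median(x[uv[1]-2:uv[1]+3,uv[0]-2:uv[0]+3]).round(4) for x in(d0,da)])
z=lambda p,x0,y0,x1,y1:cv2.resize(p[y0:y1,x0:x1],(400,300),interpolation=cv2.INTER_CUBIC)
cv2.imwrite("pics/end.png",np.vstack([np.hstack([z(a,160,190,430,392),z(b,110,130,390,340)]),np.hstack([z(np.load("top0p.npy"),160,190,430,392),z(np.load("scene0p.npy"),110,130,390,340)])]))
```

```text
t 12.9 pos [ 0.325  -0.4578  0.2303] rot [-1.563 -0.002  0.005] F [ 0.43 -0.57 -1.15] w 0.0001 q [-0.957  0.245 -0.14   1.19   0.006  0.609]
L 1.2121 1.2127
M 1.2054 1.2066
R 1.1993 1.2267
sL 1.2219 1.2214
sM 1.2193 1.2194
sR 1.2132 1.2132
```

View pics/end.png

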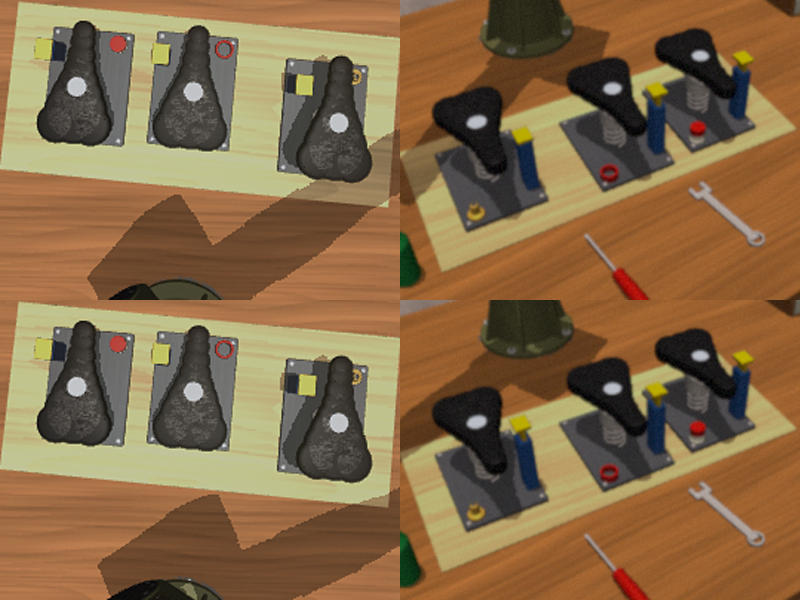

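```bash
python3 -c "
from plant import robot
print(robot.hand_in())"
```

```text
the job is handed in; nothing more can be done
None
```

The right saddle has the softest spring, so I pushed its yellow tag all the way down and left the other two tags up. The job was handed in at about 13 s, with the arm clear of everything.

I pressed the saddles from left to right with shut fingertips on the white dots and let each one rise:

| Saddle | Depth measured (mm) | Force (N) | Stiffness (N/mm) |
|---|---|---|---|
| Left | 8.5 | 14 | 1.6 |
| Middle | 9.7 | 7.5 | 0.8 |
| Right | 10 | 3 | 0.3 |

- **Right tag:** it slid at about 3 N and met a hard stop with the fingertips at z = 0.142 m and 21 N. The top camera shows it about 27 mm lower than at the start.
- **The rest:** the left and middle tags read within 1.2 mm of their starting depth, which I take to be noise. All three saddles are back at rest height, and the parts visible in my last pictures (the three small parts, the wrench and the screwdriver) look unmoved. I did not look closely at the mug, bottle and sprocket afterwards, but the arm never went low near them.
- **Left press depth:** after the 8.5 mm reading I went a little deeper for about a sixth of a second to make up the centimetre. I did not read the depth at that moment.
- **Position disagreement:** the cameras differed by 4–7 mm on where the dots and tags were, so I averaged them. The wrist pictures showed the fingers on the dots and on the tag.

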